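Pry the lid off the setting block and set the comb gauge in it

ROBOT

A 6-joint arm with a two-finger parallel gripper is mounted at the origin on a cart in front of the work surface, level with it; the furniture and walls round the work are solid. World frame = base frame: x ahead of the robot, y to its left, z up, the work surface at z = 0. Lengths are in m, angles in rad, forces in N, time in s.
With the tool pointing down it reaches from about 0.325 to 0.9 m from the base axis. Payload 3.5 kg.
Tool frame: the origin (TCP) lies on the centre line of the jaws, within the pads' length; the fingertips stand 19 mm ahead of it and the grasp point (between the pads) is the TCP (robot.finger_overhang is the distance from the TCP to the fingertips, in m); x points along the fingers, y is the direction in which the jaws open and shut, and the axes are right-handed (so a half turn about x gives the same grasp; the last joint's range is limited). The gripper opens to 85 mm and grips with 20 to 120 N. Pads are 22 mm wide; open, the fingers measure 114 mm over their backs; the gripper's body (76 mm by 85 mm) begins 54 mm behind the grasp point. The pads swing forward as they close: fully open they stand 13 mm farther back than shut.
Start: joints at [-1.338, 0.276, -0.026, 1.268, 0, 1.467], TCP at [0.206, -0.59, 0.25] pointing down, gripper open.
Joint ranges: [-3.12, 3.12], [-0.85, 1.88], [-1.08, 1.24], [-1.95, 2.15], [-1.57, 1.53], [-3.14, 3.14]. Speed limits (rad/s): [2.57, 2.57, 3.14, 3.14, 3.14, 3.14].

INTERFACE

Orientations are given as [roll, pitch, yaw] about the fixed x, y, z axes, in that order (R = Rz(yaw) Ry(pitch) Rx(roll)).
In Python, from plant import status, read_camera, robot gives the robot as it stands.
- The arm moves only by the shell command python3 -m crank 'ROWS'. ROWS is JSON, a list of rows, each an object with "fingers": the closure, from -1 (fully open) to 1 (shut); "xyz": the shift along the tool's x, y, z in m, a list of three; "twist": the turn about the tool's x in rad. In form: [{"fingers": fingers, "xyz": [tx, ty, tz], "twist": twist}, ...]. A call has 1 to 12 rows; each row is the pose to reach, as a shift and turn from the pose measured when the call began, along the tool's axes at that moment; what a row does not reach only later rows make up. A row lasts 1/12 s, in which the tool goes at most 41.7 mm and 7.16 degrees, less where a joint would pass 70% of its speed; a pose out of reach is approached as far as the arm can. A call with a gripper value outside its range is refused whole. The fingers move at their own pace and stop on an object; the grip force is fixed at half the most. Time passes only in rows, so rows that repeat a pose let the fingers close. It gives the time, the measured TCP pose, the force and the opening at its end, in the units of the state.
- status.sense(): the state, without advancing time (a new reading comes with each control period).
- read_camera(name): name is "scene" or "top" or "wrist"; returns a dict with "pixels" (384x512x3 uint8, red, green, blue), "vfov" (degrees; the focal length in pixels is half the picture's height over the tangent of half this angle, whatever the lens; pixels are square), "cx", "cy" (the principal point, pixels), "cam_to_world" (4x4, takes a point from camera to world coordinates); the wrist camera has in their place "mount" (4x4, takes a point from camera to tool coordinates, whose origin is the TCP and whose axes are the tool frame's). Camera axes: x right, y up, looking along -z (the intrinsics and any distortion apply to the point x, -y, -z); pixel columns grow to the right and rows downward; lengths in m; the calibration is good to about 2 mm. A picture is of the moment at which its call begins: read the wrist's pose just before it. There is no depth.
- robot.close_job(): hands the job in, once; it reports no verdict.
The state is a dict: "t": time; "joint_positions": joint angles; "qd": joint speeds; "effort": joint torques, N m; "position": TCP position; "orientation": TCP orientation; "force": force on the tool from outside, world axes, zero at the start; "moment": the same for the moment, N m; "opening": finger opening in m.
Only numpy, scipy, OpenCV 4.12 (cv2) and the standard library are available. Lean on these libraries where they do the work, as an engineer would, in place of code of your own. Each camera call takes 0.05 s, during which the arm holds its last target.

TASK

Open the setting block: press the red pad of its pry lever all the way down so that the lever lifts the front of the blue lid, then push the lid straight back, without picking it up, until it lies flat on the rest behind the block. Then take the brass comb gauge from its stand, lower it with all four teeth into the four slots of the block until it sits fully home, and let go.

Things in the scene. Friction and masses are not known exactly. Their poses are not given: they have to be found in the camera images.
- block_top (a point): Centre of the top of the fixed aluminium setting block, about 64 mm above the worktop; 84 mm (x) by 80 mm (y). Four slots 28 mm deep in a row along x, at x = -30, -10, 10, 30 mm, each 12 mm (x) by 14 mm (y). +x points from the pry lever to the lid rest, +z up. The grey base below reaches from x = -135 to 167 mm, 94 mm wide.
- rest (a point): Middle of the lid rest, the steel plate behind the block: x from 42 to 160 mm behind block_top, 94 mm wide, 12 mm lower than the block top (this point is on its upper face). A stop across its far end stands 10 mm above it. Axes as block_top.
- pry_lever (a joint): Pry lever: 0 to 0.12 at the start (pad up), grows as the pad is pressed, stop at 0.9. Pivot: the line along y at x = -73, z = -6 mm from block_top; pad 46 mm in front of it, leaning 0.5 rad less the joint value (level at 0.5). Its nose meets the lid's rail at 0.19 and at 0.9 holds it some 7 mm above the block top. Takes 3 to 6 N on the pad and stays where it is left.
- pad (a point): Middle of the upper face of the lever's red pad, 30 mm (x) by 40 mm (y), moving with it: about 20 mm above the block top at rest, 20 mm below it when fully down. Nearest the robot.
- lid: Loose blue lid, 110 mm (x) by 91 mm (y), 0.22 kg. Origin under its 4 mm top plate; closed, it meets block_top with the same axes. Rail along the front edge, 16 mm thick, from 10 mm below to 24 mm above the origin; 10 mm skirts on the other edges stop it sliding until the rail is raised. Pushed back, the rail rides on the block top, then drops behind it; on the rest the origin is at x = 101 to 113, z = -2 mm from block_top.
- rail (a point): Middle of the upright front face of the lid's rail, 60.5 mm in front of the lid's origin and 7 mm above it; the face is 34 mm high and 91 mm wide. The place to push.
- comb: Brass comb gauge upright in its stand, 0.12 kg. Origin: middle of the underside of its spine; x along it, z up. Spine 76 mm (x) by 10 mm (y) by 36 mm high, above the origin; grasp it across y. Four steel teeth, 8 mm (x) by 10 mm (y), reach 24 mm below the origin at x = -30, -10, 10, 30 mm, tips narrower. Seated, its origin meets block_top (either way round).
- stand: Fixed grey pedestal stand for the comb; foot 104 mm (x) by 50 mm (y), top 86 by 28 mm, origin in the middle of its underside on the worktop. The comb's teeth stand between walls whose tops are 72 mm up, on a floor 56 mm up, so the comb's origin is 80 mm above the stand's.

How it is judged:
On the way, in this order (a step that is already met when the one before it is completed fails the run):
1. the pry lever is pressed fully down and the lid's front rail is raised clear of the block top (value of joint pry_lever above 0.8 rad and angle between lid's own z axis and vertical above 0.1 rad), for 0.1 s.
2. the lid lies flat on the rest behind the block (x of lid in the frame of block_top between 0.097 and 0.116 m and y of lid in the frame of block_top between -0.012 and 0.012 m and z of lid in the frame of block_top below 0.003 m and angle between lid's own z axis and vertical below 0.06 rad), for 0.2 s.
At the end, for the whole second after the job is handed in: The lid lies flat on the rest, fully off the block (origin 97 to 116 mm behind the block centre, within 12 mm sideways). The comb sits in the four slots: within 4 mm of the block centre, its spine within 3 mm of the block top, upright. Both at rest and let go (all of step 2 and horizontal distance between comb and block_top below 0.004 m and z of comb in the frame of block_top below 0.003 m and angle between the x axis of comb and the x axis of block_top, either way round below 0.1 rad and angle between comb's own z axis and vertical below 0.08 rad and linear speed of each of comb, lid below 0.02 m/s); the robot touches nothing.
It fails at once if the lid is picked up (over 40 mm above the block top) (z of lid in the frame of block_top above 0.04 m).
It also fails if it takes over 66 s, if anything falls off the work surface, if the arm or the gripper's body presses on something with over 40 N, if the wrist force passes 120 N, or if a joint passes its speed limit or range.

## Working session

There is one attempt and no reset: what is moved stays moved. The work goes in short steps, Python scripts to look and compute and a shell command to move; the robot and the scene stay as the last step left them, time stands still between calls to the robot, and variables do not carry over. Pictures are saved under pics/ and viewed, and the job is handed in when it is done.

```bash
ls; mkdir -p pics; python3 - <<'E'
from plant import status, read_camera, robot
import cv2, numpy as np
s=status.sense(); print({k:np.round(v,3).tolist() for k,v in s.items()})
for n in ("scene","top","wrist"):
    c=read_camera(n); cv2.imwrite(f"pics/{n}0.png",c["pixels"][:,:,::-1]); print(n,{k:(np.round(v,4).tolist()) for k,v in c.items() if k!="pixels"})
    np.save(f"{n}0.npy",c,allow_pickle=True)
E
```

```text
pics
{'t': 0.0, 'joint_positions': [-1.338, 0.277, -0.028, 1.268, 0.0, 1.467], 'qd': [-0.0, 0.002, -0.003, 0.0, 0.001, -0.0], 'effort': [0.0, -44.551, 29.521, 0.016, -0.0, 0.0], 'position': [0.206, -0.589, 0.249], 'orientation': [-1.68, 1.569, 1.798], 'force': [0.779, -0.14, -0.168], 'moment': [0.051, -0.033, -0.028], 'opening': 0.085}
scene {'vfov': 47.8405, 'cx': 253.4878, 'cy': 188.643, 'cam_to_world': [[-0.8475, 0.1858, -0.4972, -0.0208], [-0.5302, -0.3388, 0.7772, 0.6292], [-0.024, 0.9223, 0.3856, 0.4795], [0.0, 0.0, 0.0, 1.0]]}
top {'vfov': 51.9231, 'cx': 251.2196, 'cy': 186.0941, 'cam_to_world': [[0.0219, 0.9901, -0.1389, 0.3636], [-0.9997, 0.0232, 0.0074, -0.1552], [0.0105, 0.1387, 0.9903, 0.9571], [0.0, 0.0, 0.0, 1.0]]}
wrist {'vfov': 65.2274, 'cx': 255.7235, 'cy': 189.7408, 'mount': [[0.0007, 0.2642, -0.9645, -0.1234], [1.0, 0.0001, 0.0007, 0.0001], [0.0003, -0.9645, -0.2642, -0.0675], [0.0, 0.0, 0.0, 1.0]]}
```

View pics/scene0.png

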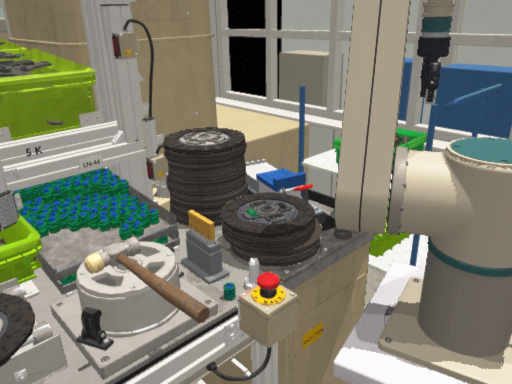

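View pics/top0.png

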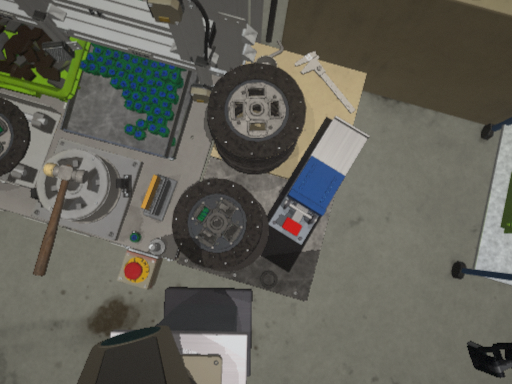

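View pics/wrist0.png

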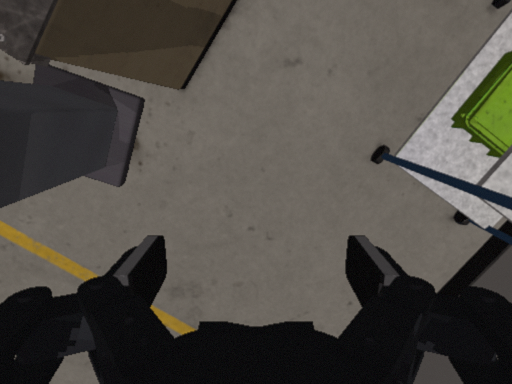

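```bash
python3 - <<'E'
import cv2
a=cv2.imread("pics/top0.png")
cv2.imwrite("pics/tc1.png",cv2.resize(a[110:280,255:375],None,fx=5,fy=5,interpolation=cv2.INTER_CUBIC)[:,:][0:850:1][:].copy()[:,:600][0:600*2][:,:])
cv2.imwrite("pics/tb.png",cv2.resize(a[112:212,270:375],None,fx=6,fy=6,interpolation=cv2.INTER_CUBIC))
cv2.imwrite("pics/tp.png",cv2.resize(a[185:285,250:355],None,fx=6,fy=6,interpolation=cv2.INTER_CUBIC))
cv2.imwrite("pics/tcomb.png",cv2.resize(a[165:230,125:190],None,fx=9,fy=9,interpolation=cv2.INTER_CUBIC))
s=cv2.imread("pics/scene0.png")
cv2.imwrite("pics/sc.png",cv2.resize(s[150:290,170:345],None,fx=4,fy=4,interpolation=cv2.INTER_CUBIC))
E
```

```text
(no output)
```

View pics/tb.png

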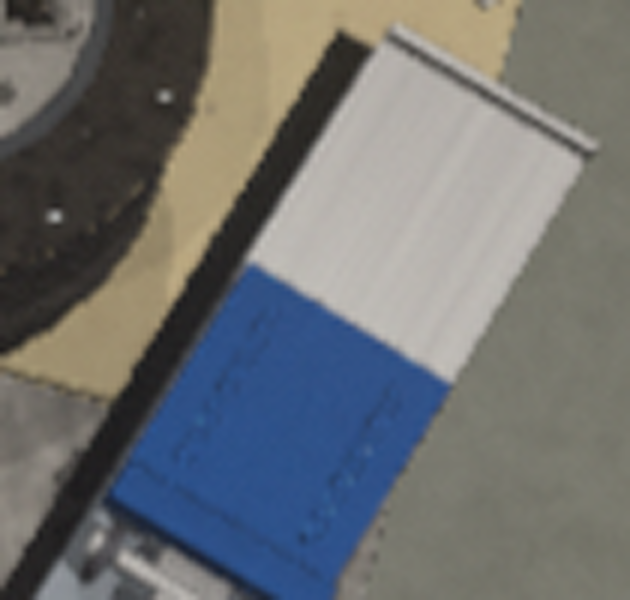

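View pics/tp.png

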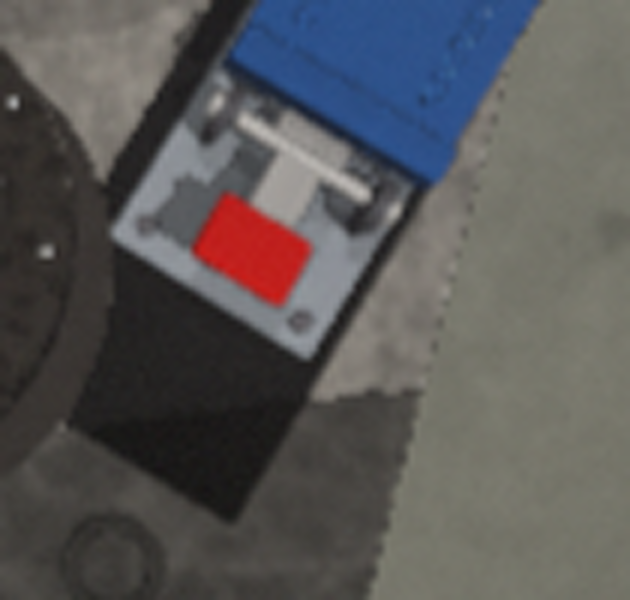

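View pics/tcomb.png

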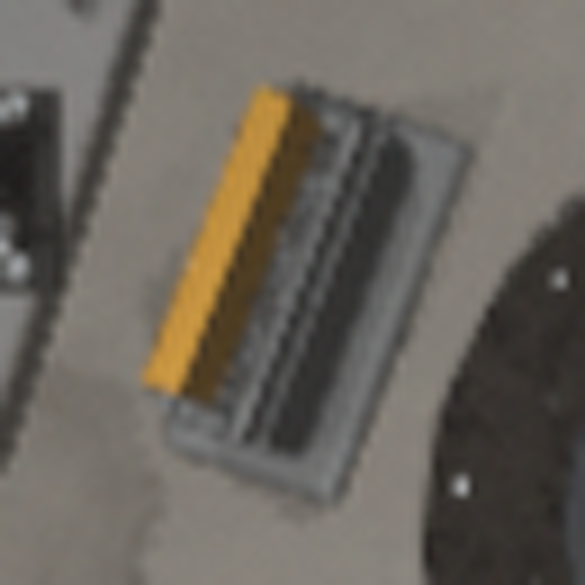

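View pics/sc.png

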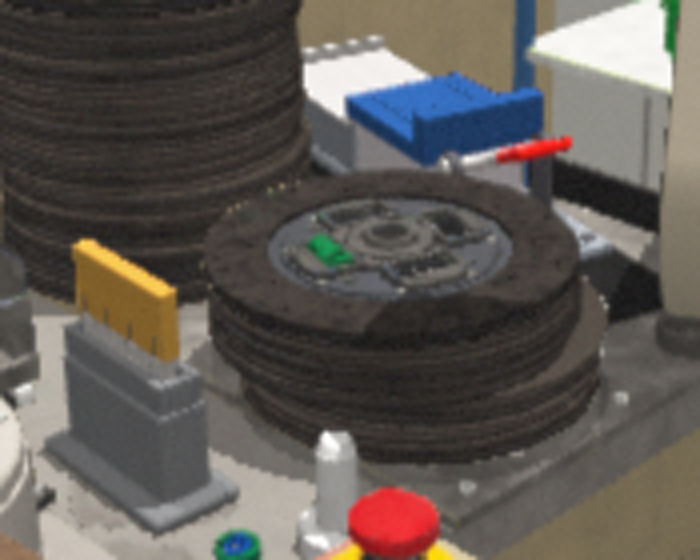

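```bash
cat > h.py <<'E'
import numpy as np
from scipy.spatial.transform import Rotation as R
def cam(n): 
    return np.load(n,allow_pickle=True).item()
def ray(c,u,v,T=None):
    T=c["cam_to_world"] if T is None else T
    T=np.array(T); f=c["pixels"].shape[0]/2/np.tan(np.radians(c["vfov"])/2)
    d=np.array([(u-c["cx"])/f,-(v-c["cy"])/f,-1.]); return T[:3,3],T[:3,:3]@d
def onz(c,u,v,z,T=None):
    o,d=ray(c,u,v,T); return o+d*(z-o[2])/d[2]
def proj(c,P,T=None):
    T=np.array(c["cam_to_world"] if T is None else T); f=c["pixels"].shape[0]/2/np.tan(np.radians(c["vfov"])/2)
    p=(np.atleast_2d(P)-T[:3,3])@T[:3,:3]
    return np.c_[c["cx"]+f*p[:,0]/-p[:,2], c["cy"]+f*p[:,1]/p[:,2]]
def tri(r1,r2):
    (o1,d1),(o2,d2)=r1,r2; d1=d1/np.linalg.norm(d1);d2=d2/np.linalg.norm(d2)
    A=np.c_[d1,-d2]; t=np.linalg.lstsq(A,o2-o1,rcond=None)[0]
    a,b=o1+d1*t[0],o2+d2*t[1]; return (a+b)/2,np.linalg.norm(a-b)
def unc(x,y,ox,oy,s): return (x+.5)/s-.5+ox,(y+.5)/s-.5+oy
def wristT(c,s):
    M=np.eye(4); M[:3,:3]=R.from_euler('xyz',s["orientation"]).as_matrix(); M[:3,3]=s["position"]; return M@np.array(c["mount"])
E
python3 - <<'E'
from h import *
from scipy.optimize import least_squares
c=cam("top0.npy"); s=cam("scene0.npy")
B=lambda x,y:unc(x,y,270,112,6); P=lambda x,y:unc(x,y,250,185,6); C=lambda x,y:unc(x,y,125,165,9); S=lambda x,y:unc(x,y,170,150,4)
for n,p,z in [("lidBL",B(250,263),.068),("lidBR",B(452,385),.068),("railL",P(238,55),.088),("railR",P(437,176),.088),
 ("stopL",B(392,25),.062),("stopR",B(598,148),.062)]+[("pad",P(*q),.084) for q in [(230,192),(313,243),(283,307),(195,248)]]:
    print(n,np.round(onz(c,*p,z),4))
for q in [(265,85),(293,95),(178,392),(145,380)]: print("comb",np.round(onz(c,*C(*q),.116),4))
# scene tri
print("combend near: ",tri(ray(c,*C(161,386)),ray(s,*S(174,291))))
print("combend far: ",tri(ray(c,*C(279,90)),ray(s,*S(83,242))))
E
```

```text
lidBL [ 0.563  -0.2986  0.068 ]
lidBR [ 0.5173 -0.3759  0.068 ]
railL [ 0.4703 -0.2465  0.088 ]
railR [ 0.4272 -0.3202  0.088 ]
stopL [ 0.6611 -0.3554  0.062 ]
stopR [ 0.6134 -0.4355  0.062 ]
pad [ 0.4198 -0.2444  0.084 ]
pad [ 0.4018 -0.2752  0.084 ]
pad [ 0.3781 -0.2643  0.084 ]
pad [ 0.399  -0.2317  0.084 ]
comb [0.503  0.0488 0.116 ]
comb [0.5007 0.042  0.116 ]
comb [0.4289 0.0652 0.116 ]
comb [0.4316 0.0732 0.116 ]
combend near:  (array([0.42935151, 0.0688124 , 0.11552306]), np.float64(0.002150288302282201))
combend far:  (array([0.50196836, 0.0457031 , 0.11388301]), np.float64(0.0006190742505238097))
```

```bash
python3 - <<'E'
from h import *
from plant import status, robot
c=cam("top0.npy"); s=cam("scene0.npy")
print(tri(ray(c,257,108),ray(s,206,138)),tri(ray(c,218,222),ray(s,267,211)))
for z in(.1,.15,.2): print(z,onz(c,208,110,z),onz(c,304,110,z),onz(c,257,156,z),"low",onz(c,267,222,z))
st=status.sense(); print(R.from_euler('xyz',st["orientation"]).as_matrix().round(3)); print(robot.finger_overhang,[a for a in dir(robot) if a[0]!='_'])
E
```

```text
(array([ 0.62819423, -0.17077363,  0.18958706]), np.float64(0.006146477793147061)) (array([ 0.40529027, -0.08942093,  0.0777653 ]), np.float64(0.001349087590824568))
0.1 [ 0.65462019 -0.06044276  0.1       ] [ 0.66014912 -0.27699161  0.1       ] [ 0.55153504 -0.17293715  0.1       ] low [ 0.40604105 -0.19752208  0.1       ]
0.15 [ 0.63764465 -0.06597259  0.15      ] [ 0.64285103 -0.26988806  0.15      ] [ 0.54057346 -0.1719041   0.15      ] low [ 0.40356753 -0.19505475  0.15      ]
0.2 [ 0.62066912 -0.07150242  0.2       ] [ 0.62555294 -0.26278451  0.2       ] [ 0.52961187 -0.17087105  0.2       ] low [ 0.40109401 -0.19258742  0.2       ]
[[-0.     0.33  -0.944]
 [ 0.002 -0.944 -0.33 ]
 [-1.    -0.002 -0.   ]]
0.019 ['MotionError', 'close_job', 'finger_overhang']
```

```bash
python3 -m crank '[{"fingers":1,"xyz":[0,-0.02,-0.03],"twist":0.12},{"fingers":1,"xyz":[0,-0.05,-0.06],"twist":0.24}]'; python3 -c "
from plant import status
print(status.sense()['joint_positions'])"
```

```text
t: 0.32
position: [0.2456, -0.5247, 0.2486]
orientation: [-1.719, 1.57, 1.509]
force: [0.5, 0.9, 0.3]
opening: 0.064
[-1.24472829e+00  1.97398215e-01 -1.30566039e-01  1.24378411e+00
  3.88772519e-04  1.80992443e+00]
```

```bash
cat >> h.py <<'E'
def goto(x,y,z,yaw_y=None):
    from plant import status
    s=status.sense(); M=R.from_euler('xyz',s["orientation"]).as_matrix()
    d=M.T@(np.array([x,y,z])-s["position"]); a=np.arctan2(M[1,1],M[0,1]); 
    tw=None if yaw_y is None else -(np.radians(yaw_y)-a)
    print("pos",np.round(s["position"],4),"shift",d.round(4),"yaw_y",np.degrees(a).round(2),"twist",tw,"t",round(s["t"],2),"F",np.round(s["force"],1),"op",round(s["opening"],4),"tilt",M[2].round(4))
E
python3 -c "
from h import *
goto(.43,-.27,.25,59.5)"
```

```text
pos [ 0.2456 -0.5247  0.2486] shift [-0.0011 -0.2377 -0.2058] yaw_y -85.02 twist -2.5223274108260743 t 0.32 F [0.5 0.9 0.3] op 0.064 tilt [-1.e+00 -1.e-03 -2.e-04]
```

```bash
python3 -m crank '[{"fingers":1,"xyz":[0,-0.02,-0.017],"twist":-0.12},{"fingers":1,"xyz":[0,-0.04,-0.034],"twist":-0.24},{"fingers":1,"xyz":[0,-0.06,-0.051],"twist":-0.36},{"fingers":1,"xyz":[0,-0.08,-0.068],"twist":-0.48},{"fingers":1,"xyz":[0,-0.1,-0.085],"twist":-0.6},{"fingers":1,"xyz":[0,-0.12,-0.102],"twist":-0.72},{"fingers":1,"xyz":[0,-0.14,-0.12],"twist":-0.84},{"fingers":1,"xyz":[0,-0.16,-0.137],"twist":-0.96},{"fingers":1,"xyz":[0,-0.18,-0.154],"twist":-1.08},{"fingers":1,"xyz":[0,-0.2,-0.172],"twist":-1.2},{"fingers":1,"xyz":[0,-0.22,-0.19],"twist":-1.32},{"fingers":1,"xyz":[0,-0.238,-0.206],"twist":-1.44}]'; python3 -c "
from h import *
goto(.43,-.27,.25,59.5)"
```

```text
t: 1.32
position: [0.4307, -0.2681, 0.2487]
orientation: [-2.961, 1.569, 1.714]
force: [-0.4, -0.2, -0.4]
opening: 0.0001
pos [ 0.4307 -0.2681  0.2487] shift [-0.0013 -0.0006  0.0019] yaw_y -2.15 twist -1.0760382573097906 t 1.32 F [-0.4 -0.2 -0.4] op 0.0001 tilt [-1.0e+00 -3.0e-04 -1.5e-03]
```

```bash
python3 -c "
from h import *
goto(.4,-.254,.25,59.5)"
python3 -m crank '[{"fingers":1,"xyz":[0,0,0],"twist":-0.12},{"fingers":1,"xyz":[0,0,0],"twist":-0.24},{"fingers":1,"xyz":[0,0,0],"twist":-0.36},{"fingers":1,"xyz":[0,0,0],"twist":-0.48},{"fingers":1,"xyz":[0,0,0],"twist":-0.6},{"fingers":1,"xyz":[0,0,0],"twist":-0.72},{"fingers":1,"xyz":[0,0,0],"twist":-0.84},{"fingers":1,"xyz":[0,0,0],"twist":-0.96},{"fingers":1,"xyz":[0,0,0],"twist":-1.076},{"fingers":1,"xyz":[0,0,0],"twist":-1.076}]'; python3 - <<'E'
from h import *
import cv2
from plant import status, read_camera
goto(.4,-.254,.25,59.5)
s=status.sense(); print(np.round(s["joint_positions"],3)); c=read_camera("wrist"); cv2.imwrite("pics/w1.png",c["pixels"][:,:,::-1]); c["T"]=wristT(c,s); np.save("w1.npy",c,allow_pickle=True)
E
```

```text
pos [ 0.4307 -0.2681  0.2487] shift [-0.0013 -0.0312 -0.013 ] yaw_y -2.15 twist -1.0760382573097906 t 1.32 F [-0.4 -0.2 -0.4] op 0.0001 tilt [-1.0e+00 -3.0e-04 -1.5e-03]
t: 2.15
position: [0.4304, -0.2679, 0.2483]
orientation: [2.466, 1.569, 1.935]
force: [-0.1, 0.4, 0.1]
opening: 0.0001
pos [ 0.4304 -0.2679  0.2483] shift [-0.0016 -0.0034 -0.0333] yaw_y 59.61 twist 0.001862059510088665 t 2.15 F [-0.1  0.4  0.1] op 0.0001 tilt [-1.      0.0013 -0.0016]
[-6.850e-01  6.900e-02 -2.790e-01  1.224e+00  1.000e-03 -1.540e-01]
```

View pics/w1.png

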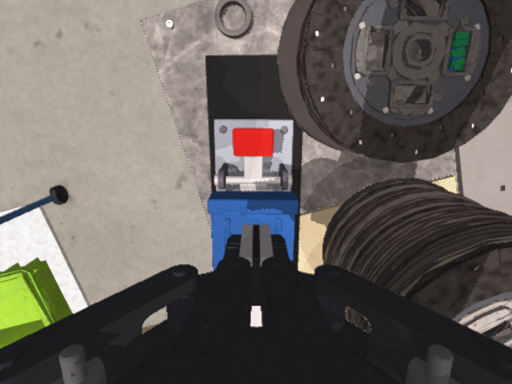

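```bash
python3 - <<'E'
import cv2
a=cv2.imread("pics/w1.png")
cv2.imwrite("pics/w1c.png",cv2.resize(a[110:275,190:320],None,fx=6,fy=6,interpolation=cv2.INTER_CUBIC)[:600])
cv2.imwrite("pics/w1c.png",cv2.resize(a[115:215,195:315],None,fx=6,fy=6,interpolation=cv2.INTER_CUBIC)[:600])
E
```

```text
(no output)
```

View pics/w1c.png

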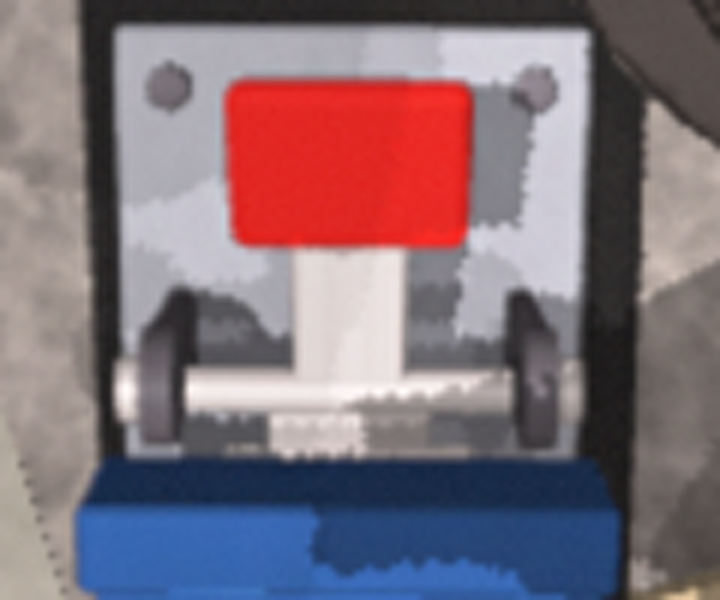

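```bash
python3 - <<'E'
from h import *
c=cam("w1.npy"); T=c["T"]
W=lambda x,y:unc(x,y,195,115,6)
q=[("RT+",(78,507),.088),("RT-",(622,507),.088),("RB",(105,460),.054),("RB",(598,460),.054),("pad",(350,163),.084),("p1",(228,80),.092),("p2",(472,80),.092),("p3",(468,247),.077),("p4",(235,247),.077),("bar",(350,380),.06)]
for n,p,z in q: print(n,onz(c,*W(*p),z,T).round(4))
a=onz(c,*W(78,507),.088,T);b=onz(c,*W(622,507),.088,T);d=a-b;print(np.degrees(np.arctan2(d[1],d[0])),np.linalg.norm(d))
u=np.array([np.cos(np.radians(-30.4)),np.sin(np.radians(-30.4))]);
print("origin est",(a+b)[:2]/2+.0605*u)
a=onz(c,*W(105,460),.054,T);b=onz(c,*W(598,460),.054,T);d=a-b;print(np.degrees(np.arctan2(d[1],d[0])),np.linalg.norm(d)); print((a+b)[:2]/2+.0605*u)
E
```

```text
RT+ [ 0.4244 -0.3187  0.088 ]
RT- [ 0.4697 -0.2415  0.088 ]
RB [ 0.4253 -0.3196  0.054 ]
RB [ 0.471  -0.2418  0.054 ]
pad [ 0.399  -0.2517  0.084 ]
p1 [ 0.3781 -0.2609  0.092 ]
p2 [ 0.3969 -0.2288  0.092 ]
p3 [ 0.4212 -0.2424  0.077 ]
p4 [ 0.4018 -0.2754  0.077 ]
bar [ 0.434  -0.2726  0.06  ]
-120.4216432512542 0.0895552638583677
origin est [ 0.49924908 -0.31067976]
-120.42053820289657 0.09024302279466859
[ 0.50037054 -0.31135301]
```

```bash
python3 -c "
from h import *
goto(.3964,-.2512,.12,59.55);goto(.3964,-.2512,.065,59.55)"
```

```text
pos [ 0.4305 -0.268   0.2484] shift [ 0.1284 -0.0031 -0.0377] yaw_y 59.37 twist -0.0032284758435472405 t 2.2 F [ 0.5  0.2 -0. ] op 0.0003 tilt [-1.      0.0013 -0.0016]
pos [ 0.4305 -0.268   0.2484] shift [ 0.1834 -0.0032 -0.0376] yaw_y 59.37 twist -0.0032284758435472405 t 2.2 F [ 0.5  0.2 -0. ] op 0.0003 tilt [-1.      0.0013 -0.0016]
```

```bash
python3 -m crank '[{"fingers":1,"xyz":[0.02,-0.003,-0.038],"twist":0},{"fingers":1,"xyz":[0.055,-0.003,-0.038],"twist":0},{"fingers":1,"xyz":[0.09,-0.003,-0.038],"twist":0},{"fingers":1,"xyz":[0.12,-0.003,-0.038],"twist":0},{"fingers":1,"xyz":[0.135,-0.003,-0.038],"twist":0},{"fingers":1,"xyz":[0.145,-0.003,-0.038],"twist":0},{"fingers":1,"xyz":[0.152,-0.003,-0.038],"twist":0},{"fingers":1,"xyz":[0.159,-0.003,-0.038],"twist":0},{"fingers":1,"xyz":[0.166,-0.003,-0.038],"twist":0},{"fingers":1,"xyz":[0.173,-0.003,-0.038],"twist":0},{"fingers":1,"xyz":[0.179,-0.003,-0.038],"twist":0},{"fingers":1,"xyz":[0.179,-0.003,-0.038],"twist":0}]'; python3 -c "
from h import *
goto(.3964,-.2512,.065,59.55)"
```

```text
t: 3.2
position: [0.397, -0.2516, 0.0694]
orientation: [0.993, 1.57, 0.458]
force: [-0.4, -0.7, -0.2]
opening: 0.0001
pos [ 0.397  -0.2516  0.0694] shift [ 0.0044  0.     -0.0008] yaw_y 59.34 twist -0.0036599479124490575 t 3.2 F [-0.4 -0.7 -0.2] op 0.0001 tilt [-1.e+00  1.e-03  6.e-04]
```

```bash
python3 -m crank '[{"fingers":1,"xyz":[0.002,0,0],"twist":0},{"fingers":1,"xyz":[0.004,0,0],"twist":0},{"fingers":1,"xyz":[0.006,0,0],"twist":0}]'; python3 - <<'E'
from h import *
import cv2
from plant import status, read_camera
goto(.3964,-.2512,.065,59.55)
for n in("wrist","scene","top"):
    s=status.sense(); c=read_camera(n); cv2.imwrite(f"pics/{n}2.png",c["pixels"][:,:,::-1])
    p=c["pixels"][:,:,::-1]
    if n=="scene": cv2.imwrite("pics/scene2c.png",cv2.resize(p[140:240,240:345],None,fx=6,fy=6,interpolation=cv2.INTER_CUBIC))
E
```

```text
t: 3.45
position: [0.3981, -0.2523, 0.0648]
orientation: [0.332, 1.568, -0.204]
force: [-5.6, 4.6, 26.1]
opening: 0.0
pos [ 0.3981 -0.2523  0.0648] shift [-0.0003  0.0001 -0.002 ] yaw_y 59.34 twist -0.00371569132952998 t 3.45 F [-5.6  4.6 26.1] op 0.0 tilt [-1.      0.001   0.0028]
```

View pics/wrist2.png

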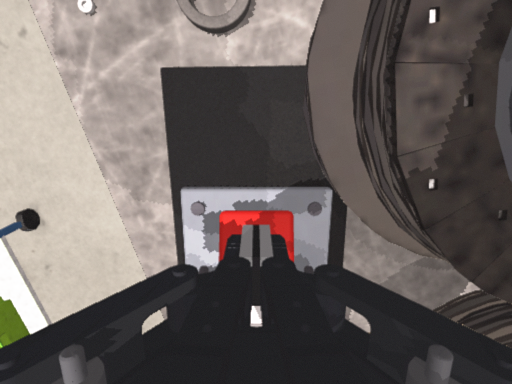

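View pics/scene2c.png

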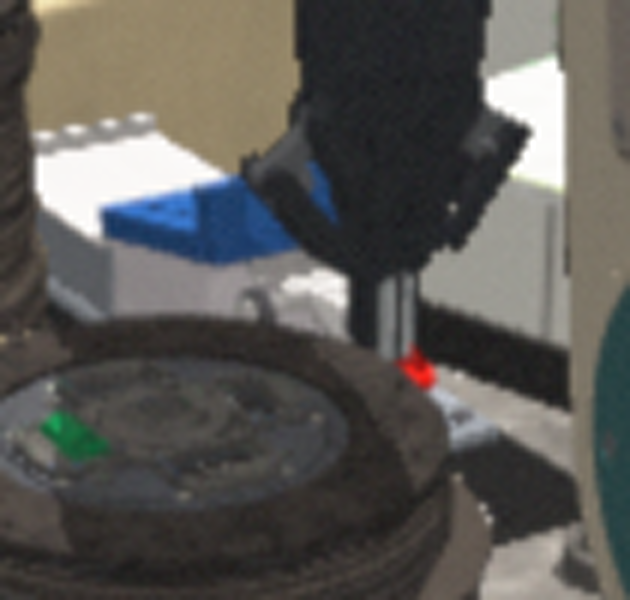

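```bash
python3 -m crank '[{"fingers":1,"xyz":[-0.02,0,0],"twist":0},{"fingers":0.53,"xyz":[-0.06,0,0],"twist":0},{"fingers":0.53,"xyz":[-0.1,0,0],"twist":0},{"fingers":0.53,"xyz":[-0.1,0,0.015],"twist":-0.004},{"fingers":0.53,"xyz":[-0.1,0,0.03],"twist":-0.004},{"fingers":0.53,"xyz":[-0.1,0,0.03],"twist":-0.004}]'; python3 - <<'E'
from h import *
import cv2
from plant import status, read_camera
goto(.4231,-.2669,.095,59.55)
for n in("scene","wrist"):
    s=status.sense(); c=read_camera(n); p=c["pixels"][:,:,::-1]
    if n=="scene": cv2.imwrite("pics/scene3c.png",cv2.resize(p[140:240,240:345],None,fx=6,fy=6,interpolation=cv2.INTER_CUBIC))
    else:cv2.imwrite("pics/w3c.png",p)
E
```

```text
t: 4.1
position: [0.4269, -0.27, 0.167]
orientation: [-0.007, 1.561, -0.538]
force: [0.6, -0.4, -0.9]
opening: 0.0199
pos [ 0.4269 -0.27    0.167 ] shift [ 0.0719  0.0008 -0.0055] yaw_y 59.57 twist 0.00029799802778751605 t 4.1 F [ 0.6 -0.4 -0.9] op 0.0199 tilt [-1.0e+00 -1.0e-04  9.9e-03]
```

View pics/scene3c.png

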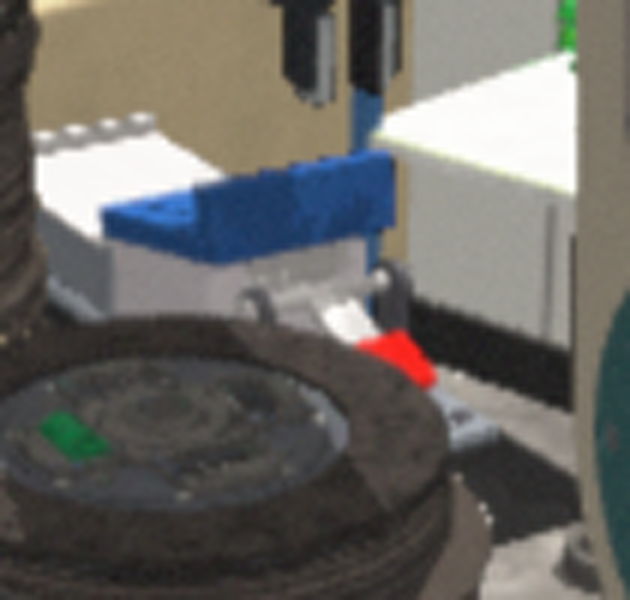

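View pics/w3c.png

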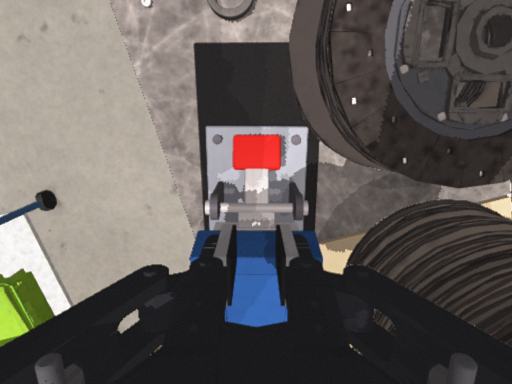

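```bash
python3 -m crank '[{"fingers":0.53,"xyz":[0,0.001,-0.009],"twist":0},{"fingers":0.53,"xyz":[0.03,0.001,-0.009],"twist":0},{"fingers":0.53,"xyz":[0.05,0.001,-0.009],"twist":0},{"fingers":0.53,"xyz":[0.062,0.001,-0.009],"twist":0},{"fingers":0.53,"xyz":[0.07,0.001,-0.009],"twist":0},{"fingers":0.53,"xyz":[0.07,0.001,-0.009],"twist":0}]'; python3 - <<'E'
from h import *
import cv2
from plant import status, read_camera
goto(.530,-.3298,.09,59.55)
for n in("scene","wrist"):
    s=status.sense(); c=read_camera(n); p=c["pixels"][:,:,::-1]
    if n=="scene": cv2.imwrite("pics/scene4c.png",cv2.resize(p[140:240,240:345],None,fx=6,fy=6,interpolation=cv2.INTER_CUBIC))
    else:cv2.imwrite("pics/w4c.png",p)
E
```

```text
t: 4.7
position: [0.4139, -0.2601, 0.0926]
orientation: [2.615, 1.567, 2.083]
force: [-0.4, 0.2, -0.5]
opening: 0.0201
pos [ 0.4139 -0.2601  0.0926] shift [ 0.0022 -0.0013  0.1354] yaw_y 59.56 twist 0.0002545688745203556 t 4.7 F [-0.4  0.2 -0.5] op 0.0201 tilt [-1.      0.0018 -0.0031]
```

View pics/scene4c.png

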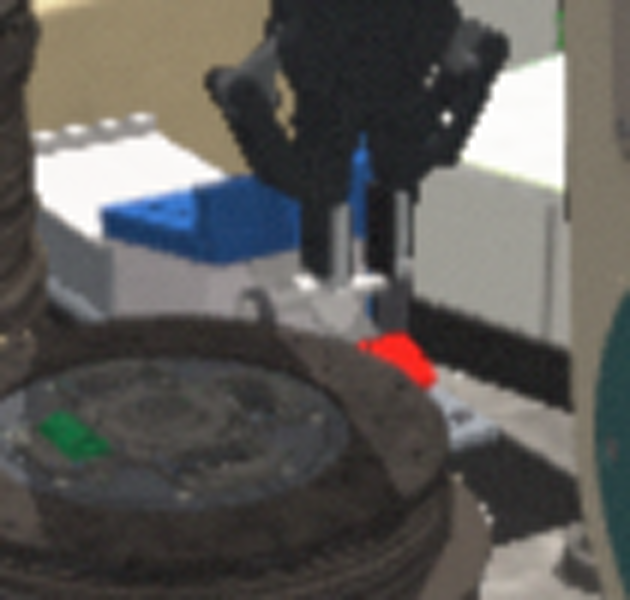

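View pics/w4c.png

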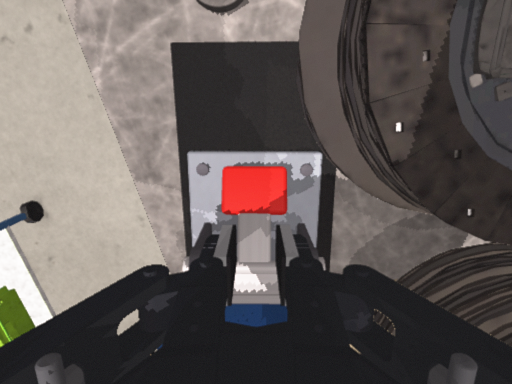

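```bash
python3 -m crank '[{"fingers":0.53,"xyz":[-0.004,-0.001,0.012],"twist":0},{"fingers":0.53,"xyz":[-0.004,-0.001,0.022],"twist":0},{"fingers":0.53,"xyz":[-0.004,-0.001,0.028],"twist":0},{"fingers":0.53,"xyz":[-0.004,-0.001,0.034],"twist":0},{"fingers":0.53,"xyz":[-0.004,-0.001,0.04],"twist":0},{"fingers":0.53,"xyz":[-0.004,-0.001,0.046],"twist":0},{"fingers":0.53,"xyz":[-0.004,-0.001,0.052],"twist":0},{"fingers":0.53,"xyz":[-0.004,-0.001,0.06],"twist":0}]'; python3 - <<'E'
from h import *
import cv2
from plant import status, read_camera
goto(.530,-.3298,.09,59.55)
for n in("scene","top"):
    s=status.sense(); c=read_camera(n); p=c["pixels"][:,:,::-1]
    if n=="scene": cv2.imwrite("pics/scene5c.png",cv2.resize(p[140:240,240:345],None,fx=6,fy=6,interpolation=cv2.INTER_CUBIC))
    else: cv2.imwrite("pics/top5c.png",cv2.resize(p[112:212,270:375],None,fx=6,fy=6,interpolation=cv2.INTER_CUBIC))
E
```

```text
t: 5.47
position: [0.4659, -0.292, 0.0987]
orientation: [2.698, 1.568, 2.167]
force: [-3.2, 2.1, 3.6]
opening: 0.02
pos [ 0.4659 -0.292   0.0987] shift [ 0.0085 -0.0002  0.0744] yaw_y 59.57 twist 0.0003402455516030578 t 5.47 F [-3.2  2.1  3.6] op 0.02 tilt [-1.      0.0012 -0.0024]
```

View pics/scene5c.png

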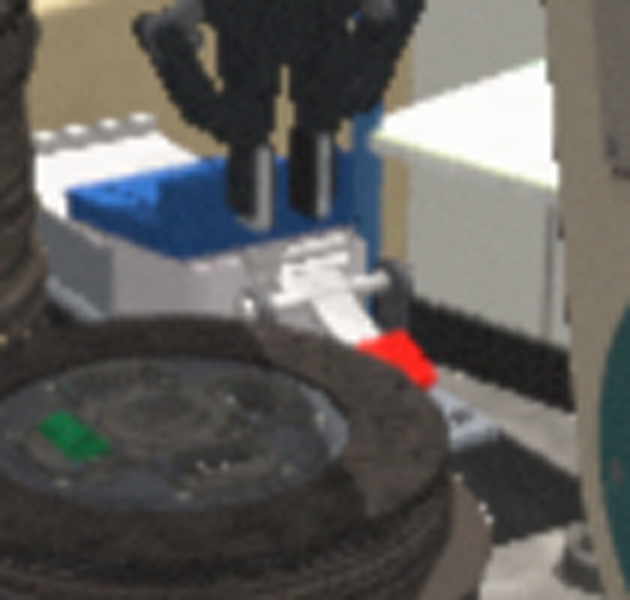

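View pics/top5c.png

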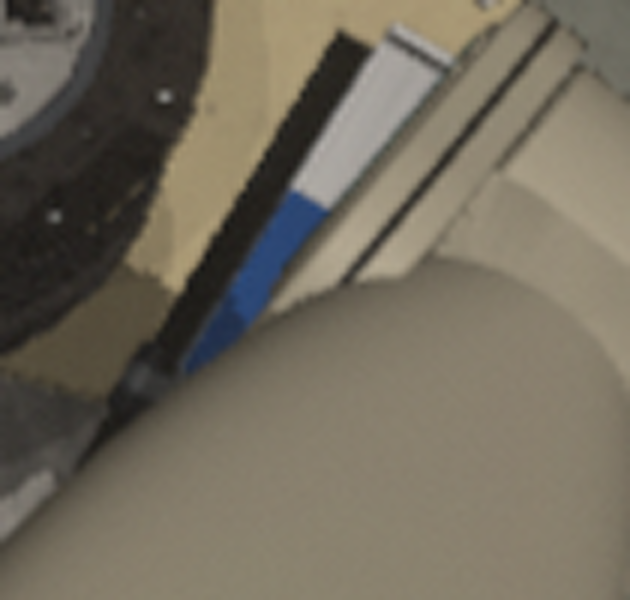

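```bash
python3 -m crank '[{"fingers":0.53,"xyz":[0.003,0,0.008],"twist":0},{"fingers":0.53,"xyz":[0.006,0,0.016],"twist":0},{"fingers":0.53,"xyz":[0.006,0,0.024],"twist":0},{"fingers":0.53,"xyz":[0.006,0,0.032],"twist":0},{"fingers":0.53,"xyz":[0.006,0,0.04],"twist":0},{"fingers":0.53,"xyz":[0.006,0,0.048],"twist":0},{"fingers":0.53,"xyz":[0.006,0,0.056],"twist":0},{"fingers":0.53,"xyz":[0.006,0,0.062],"twist":0},{"fingers":0.53,"xyz":[0.006,0,0.066],"twist":0},{"fingers":0.53,"xyz":[0.006,0,0.070],"twist":0},{"fingers":0.53,"xyz":[0.006,0,0.073],"twist":0},{"fingers":0.53,"xyz":[0.006,0,0.073],"twist":0}]'; python3 - <<'E'
from h import *
import cv2
from plant import status, read_camera
goto(.530,-.3298,.09,59.55)
for n in("scene","wrist"):
    s=status.sense(); c=read_camera(n); p=c["pixels"][:,:,::-1]
    if n=="scene": cv2.imwrite("pics/scene6c.png",cv2.resize(p[140:240,240:345],None,fx=6,fy=6,interpolation=cv2.INTER_CUBIC))
    else: cv2.imwrite("pics/w6.png",p)
E
```

```text
t: 6.57
position: [0.5319, -0.3311, 0.0933]
orientation: [0.256, 1.567, -0.275]
force: [-0.2, -0.6, -0.6]
opening: 0.02
pos [ 0.5319 -0.3311  0.0933] shift [ 0.0033  0.0001 -0.0023] yaw_y 59.58 twist 0.0004895923253078749 t 6.57 F [-0.2 -0.6 -0.6] op 0.02 tilt [-1.      0.001   0.0039]
```

View pics/scene6c.png

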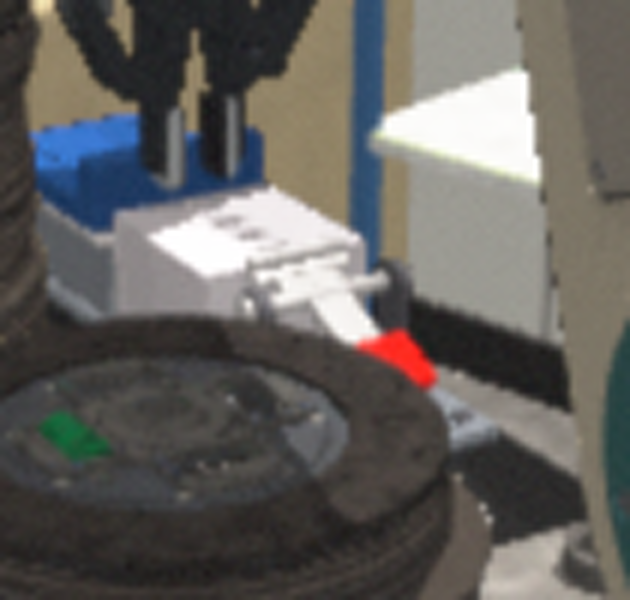

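View pics/w6.png

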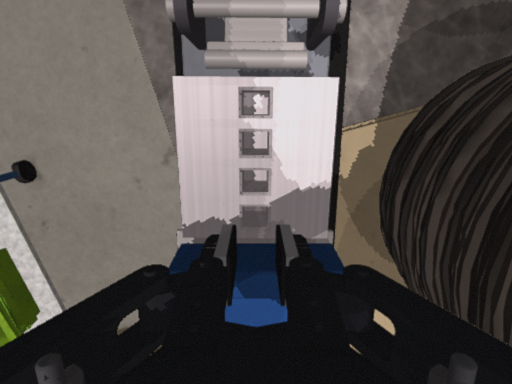

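```bash
python3 -m crank '[{"fingers":0.53,"xyz":[0,0,-0.01],"twist":0},{"fingers":0.53,"xyz":[-0.02,0,-0.02],"twist":0},{"fingers":0.53,"xyz":[-0.06,0,-0.02],"twist":0},{"fingers":0.53,"xyz":[-0.1,0,-0.01],"twist":0},{"fingers":0.53,"xyz":[-0.14,0,0],"twist":0},{"fingers":0.53,"xyz":[-0.157,0,0.02],"twist":0},{"fingers":0.53,"xyz":[-0.157,0,0.02],"twist":0},{"fingers":0.53,"xyz":[-0.157,0,0.02],"twist":0}]'; python3 - <<'E'
from h import *
import cv2
from plant import status, read_camera
goto(.530,-.3298,.25,59.55)
s=status.sense(); c=read_camera("wrist"); c["T"]=wristT(c,s); np.save("w7.npy",c,allow_pickle=True)
p=c["pixels"][:,:,::-1]
cv2.imwrite("pics/w7.png",p)
c=read_camera("scene");p=c["pixels"][:,:,::-1]; cv2.imwrite("pics/scene7c.png",cv2.resize(p[140:240,240:345],None,fx=6,fy=6,interpolation=cv2.INTER_CUBIC))
E
```

```text
t: 7.33
position: [0.5492, -0.3416, 0.2526]
orientation: [0.055, 1.562, -0.476]
force: [0.3, -0.1, -0.4]
opening: 0.0201
pos [ 0.5492 -0.3416  0.2526] shift [ 0.0024  0.0004 -0.0225] yaw_y 59.58 twist 0.0005974412560367792 t 7.33 F [ 0.3 -0.1 -0.4] op 0.0201 tilt [-1.0e+00  5.0e-04  8.5e-03]
```

View pics/w7.png

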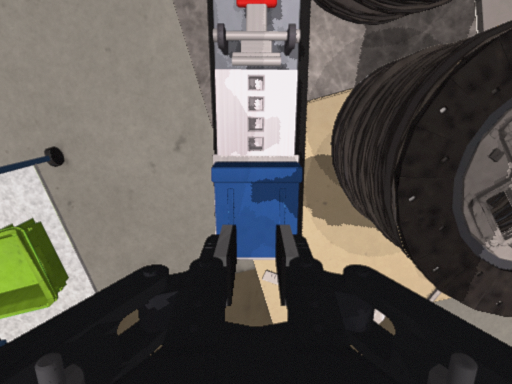

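View pics/scene7c.png

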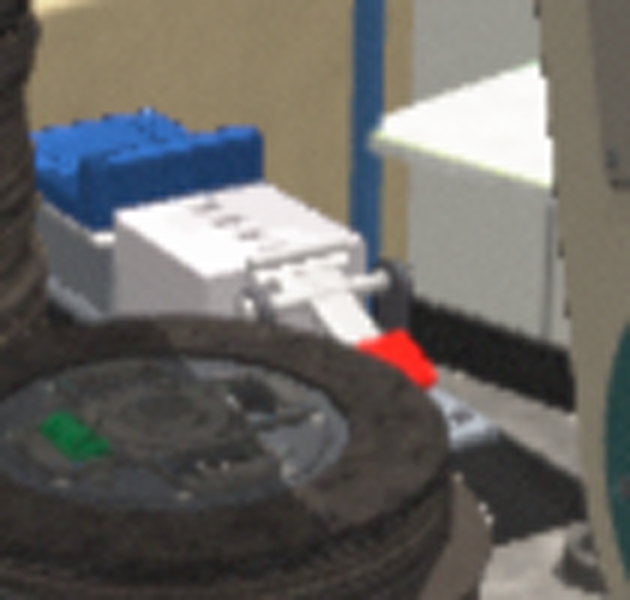

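```bash
python3 - <<'E'
import cv2
a=cv2.imread("pics/w7.png")
cv2.imwrite("pics/w7c.png",cv2.resize(a[60:195,205:310],None,fx=4,fy=4,interpolation=cv2.INTER_CUBIC))
cv2.imwrite("pics/w7d.png",cv2.resize(a[65:160,205:310],None,fx=6,fy=6,interpolation=cv2.INTER_CUBIC))
E
```

```text
(no output)
```

View pics/w7d.png

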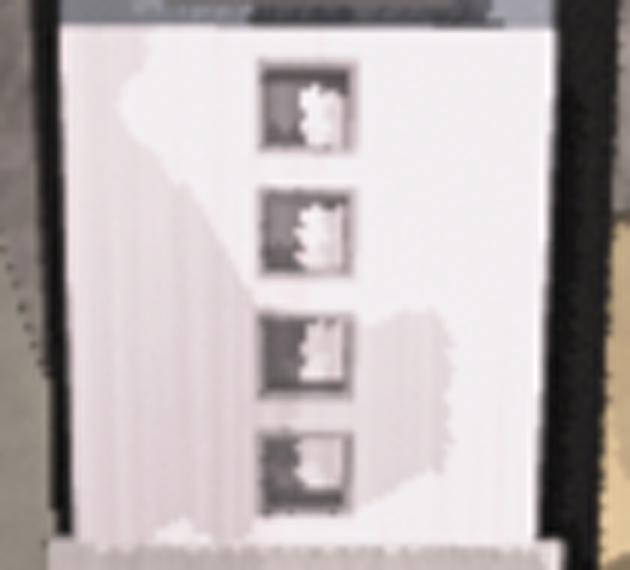

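View pics/w7c.png

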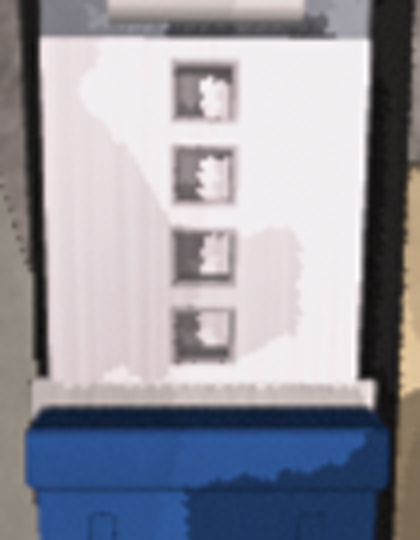

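```bash
python3 - <<'E'
from h import *
c=cam("w7.npy"); T=c["T"]
D=lambda x,y:unc(x,y,205,65,6); L=lambda x,y:unc(x,y,205,60,4)
S=[onz(c,*D(*p),.064,T)[:2] for p in [(307,107),(306,233),(306,355),(306,473)]]
print(np.round(S,4),np.mean(S,0)); d=S[3]-S[0];print(np.degrees(np.arctan2(d[1],d[0])),np.linalg.norm(d))
K=[onz(c,*D(*p),.064,T)[:2] for p in [(60,25),(556,25),(75,540),(542,540)]]
print(np.mean(K,0),np.linalg.norm(K[0]-K[1]),np.linalg.norm(K[2]-K[3]),np.linalg.norm(K[2]-K[0]))
m=np.mean(K,0); d=K[1]-K[0]; print(np.degrees(np.arctan2(d[1],d[0]))); d=K[3]-K[2]; print(np.degrees(np.arctan2(d[1],d[0])))
u=np.array([np.cos(np.radians(-30.45)),np.sin(np.radians(-30.45))]); v=np.array([-u[1],u[0]])
Q=[onz(c,*L(*p),.086,T)[:2] for p in [(27,430),(390,430)]]; q=np.mean(Q,0)-np.mean(S,0); print("lid bx,by",q@u+.0605,q@v,np.linalg.norm(Q[0]-Q[1]))
E
```

```text
[[ 0.473  -0.2961]
 [ 0.49   -0.3063]
 [ 0.5071 -0.3163]
 [ 0.5242 -0.3264]] [ 0.4985894  -0.31126856]
-30.596674590105124 0.059478145474077225
[ 0.49839731 -0.31076477] 0.08004618684145853 0.0812103253846783 0.083570507752183
59.56669549494093
59.56938657982566
lid bx,by 0.11076221072955389 0.0011252698765333434 0.08900584310981012
```

```bash
python3 -c "
from h import *
goto(.5135,.042,.25,72.4)"
```

```text
pos [ 0.547  -0.3399  0.2491] shift [-0.0008  0.3124 -0.2222] yaw_y 59.58 twist -0.22374109277046705 t 7.43 F [ 0.1  0.6 -0.2] op 0.0201 tilt [-1.      0.0013  0.0014]
```

```bash
python3 -m crank '[{"fingers":-1,"xyz":[0,0.03,-0.021],"twist":-0.02},{"fingers":-1,"xyz":[0,0.06,-0.042],"twist":-0.04},{"fingers":-1,"xyz":[0,0.09,-0.064],"twist":-0.06},{"fingers":-1,"xyz":[0,0.12,-0.085],"twist":-0.09},{"fingers":-1,"xyz":[0,0.15,-0.107],"twist":-0.12},{"fingers":-1,"xyz":[0,0.18,-0.128],"twist":-0.15},{"fingers":-1,"xyz":[0,0.21,-0.149],"twist":-0.18},{"fingers":-1,"xyz":[0,0.24,-0.171],"twist":-0.2},{"fingers":-1,"xyz":[0,0.27,-0.192],"twist":-0.22},{"fingers":-1,"xyz":[0,0.3,-0.213],"twist":-0.224},{"fingers":-1,"xyz":[0,0.312,-0.222],"twist":-0.224},{"fingers":-1,"xyz":[0,0.312,-0.222],"twist":-0.224}]'; python3 -m crank '[{"fingers":-1,"xyz":[0,0,0],"twist":0},{"fingers":-1,"xyz":[0,0,0],"twist":0}]';python3 - <<'E'
from h import *
import cv2
from plant import status, read_camera
goto(.5135,.042,.25,72.4)
s=status.sense(); c=read_camera("wrist"); c["T"]=wristT(c,s); np.save("w8.npy",c,allow_pickle=True)
p=c["pixels"][:,:,::-1]
cv2.imwrite("pics/w8.png",p)
pp=proj(c,[.466,.0573,.116],c["T"])[0]; print(pp); u,v=int(pp[0])-60,int(pp[1])-50
u,v=190,100
cv2.imwrite("pics/w8c.png",cv2.resize(p[v:v+120,u:u+130],None,fx=5,fy=5,interpolation=cv2.INTER_CUBIC))
c=read_camera("top"); np.save("top8.npy",c,allow_pickle=True); p=c["pixels"][:,:,::-1]; cv2.imwrite("pics/top8c.png",cv2.resize(p[112:212,270:375],None,fx=6,fy=6,interpolation=cv2.INTER_CUBIC))
E
```

```text
t: 8.43
position: [0.5102, 0.0446, 0.2468]
orientation: [2.999, 1.567, 2.697]
force: [0.4, -0.2, 0.3]
opening: 0.0851
t: 8.6
position: [0.5083, 0.0445, 0.245]
orientation: [-3.049, 1.563, 2.932]
force: [0.0, 0.2, 0.7]
opening: 0.0853
pos [0.5083 0.0445 0.245 ] shift [-0.005  -0.0008  0.0056] yaw_y 72.69 twist 0.004974792659294014 t 8.6 F [0.  0.2 0.7] op 0.0853 tilt [-1.0e+00 -7.0e-04 -7.5e-03]
[254.91233734 136.2234803 ]
```

View pics/w8.png

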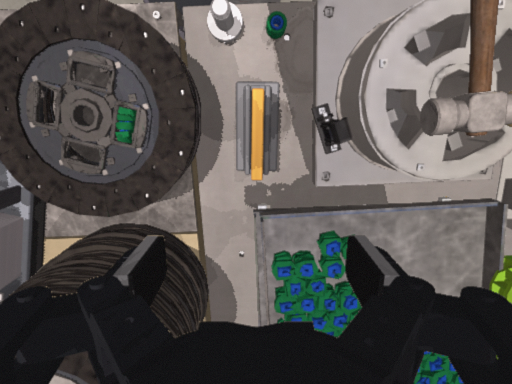

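View pics/w8c.png

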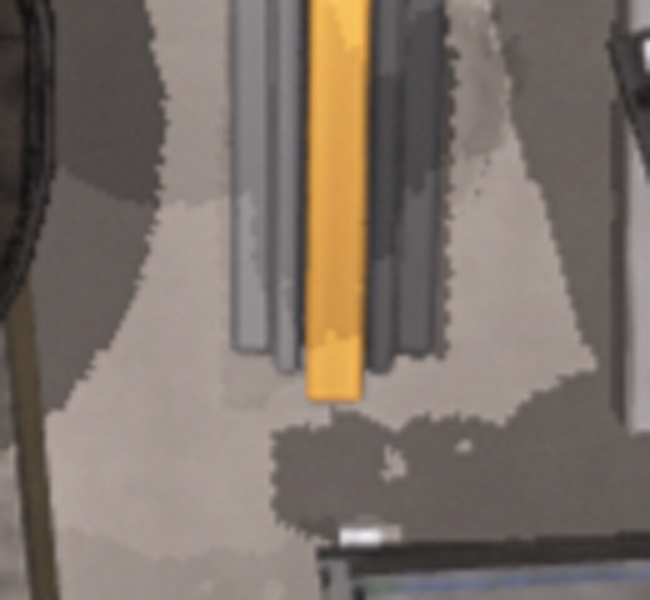

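View pics/top8c.png

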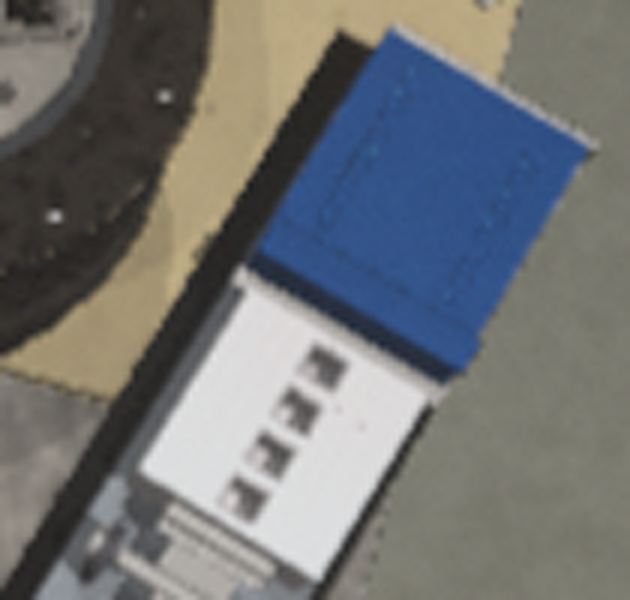

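```bash
python3 - <<'E'
import cv2
a=cv2.imread("pics/w8.png")
cv2.imwrite("pics/w8d.png",cv2.resize(a[75:190,215:300],None,fx=5,fy=5,interpolation=cv2.INTER_CUBIC))
E
```

```text
(no output)
```

View pics/w8d.png

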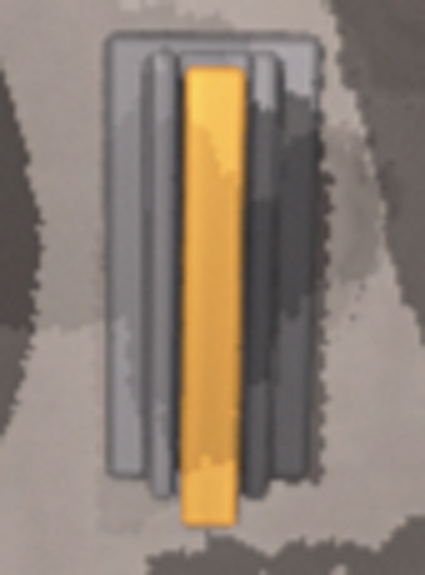

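```bash
python3 - <<'E'
from h import *
c=cam("w8.npy"); T=c["T"]
D=lambda x,y:unc(x,y,215,75,5)
S=[onz(c,*D(*p),.116,T)[:2] for p in [(187,67),(244,67),(239,526),(181,526)]]
print(np.round(S,4),np.mean(S,0)); d=(S[3]+S[2]-S[0]-S[1])/2;print(np.degrees(np.arctan2(d[1],d[0])),np.linalg.norm(d))
x,y=np.mean(S,0); yaw=90+np.degrees(np.arctan2(d[1],d[0]))
goto(x,y,.17,yaw);goto(x,y,.104,yaw)
E
```

```text
[[0.4289 0.0665]
 [0.4317 0.0752]
 [0.5034 0.0524]
 [0.5004 0.0428]] [0.46610581 0.05919924]
-17.958585173985647 0.07529640594402238
pos [0.5095 0.0437 0.2459] shift [ 0.0761  0.0018 -0.0457] yaw_y 72.6 twist 0.009740489474840741 t 8.7 F [ 0.3  0.3 -0.6] op 0.0854 tilt [-1.0e+00 -2.0e-04 -5.4e-03]
pos [0.5095 0.0437 0.2459] shift [ 0.1421  0.0018 -0.0453] yaw_y 72.6 twist 0.009740489474840741 t 8.7 F [ 0.3  0.3 -0.6] op 0.0854 tilt [-1.0e+00 -2.0e-04 -5.4e-03]
```

```bash
python3 -m crank '[{"fingers":0.06,"xyz":[0.0,0.001,-0.03],"twist":0.01},{"fingers":0.06,"xyz":[0.02,0.001,-0.045],"twist":0.01},{"fingers":0.06,"xyz":[0.05,0.001,-0.045],"twist":0.01},{"fingers":0.06,"xyz":[0.08,0.001,-0.045],"twist":0.01},{"fingers":0.06,"xyz":[0.08,0.001,-0.045],"twist":0.01},{"fingers":0.06,"xyz":[0.08,0.001,-0.045],"twist":0.01}]'; python3 - <<'E'
from h import *
import cv2
from plant import status, read_camera
goto(.4661,.0587,.104,72.05)
s=status.sense(); c=read_camera("wrist"); c["T"]=wristT(c,s); np.save("w9.npy",c,allow_pickle=True)
p=c["pixels"][:,:,::-1]
cv2.imwrite("pics/w9.png",p)
E
```

```text
t: 9.2
position: [0.4648, 0.0574, 0.1648]
orientation: [-2.96, 1.561, 3.008]
force: [-0.4, 0.1, 0.3]
opening: 0.04
pos [0.4648 0.0574 0.1648] shift [0.0608 0.0018 0.0014] yaw_y 71.93 twist -0.00210041055318122 t 9.2 F [-0.4  0.1  0.3] op 0.04 tilt [-1.     -0.0018 -0.0097]
```

View pics/w9.png

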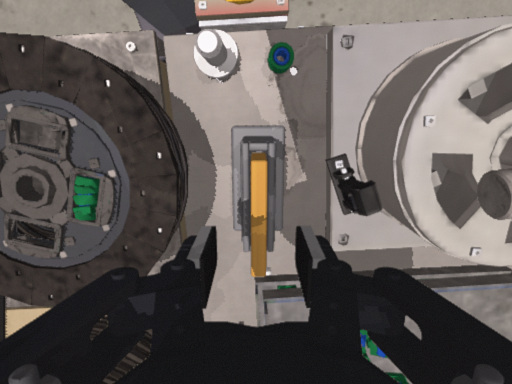

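```bash
python3 -m crank '[{"fingers":0.06,"xyz":[0.02,0.002,0.001],"twist":0},{"fingers":0.06,"xyz":[0.04,0.002,0.001],"twist":0},{"fingers":0.06,"xyz":[0.052,0.002,0.001],"twist":0},{"fingers":0.06,"xyz":[0.06,0.002,0.001],"twist":0},{"fingers":0.06,"xyz":[0.061,0.002,0.001],"twist":0},{"fingers":0.06,"xyz":[0.061,0.002,0.001],"twist":0}]'; python3 - <<'E'
from h import *
import cv2
from plant import status, read_camera
goto(.4661,.0587,.104,72.05)
p=read_camera("wrist")["pixels"][:,:,::-1]
cv2.imwrite("pics/w10.png",p)
E
```

```text
t: 9.75
position: [0.4691, 0.0589, 0.1066]
orientation: [-3.118, 1.567, 2.85]
force: [0.2, 0.4, 0.1]
opening: 0.0402
pos [0.4691 0.0589 0.1066] shift [ 0.0026 -0.0011 -0.0028] yaw_y 71.92 twist -0.002286507810381977 t 9.75 F [0.2 0.4 0.1] op 0.0402 tilt [-1.0e+00 -1.0e-04 -4.2e-03]
```

View pics/w10.png

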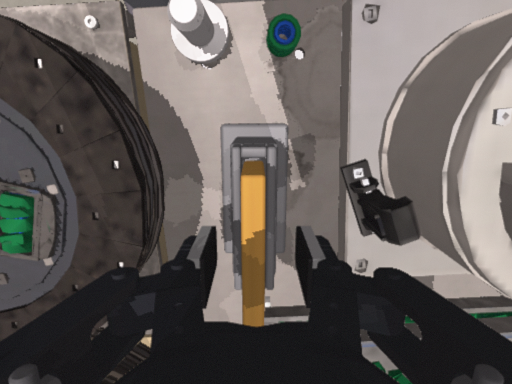

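```bash
python3 -m crank '[{"fingers":0.06,"xyz":[0.003,-0.001,-0.003],"twist":0},{"fingers":0.06,"xyz":[0.003,-0.001,-0.003],"twist":0},{"fingers":0.4,"xyz":[0.003,-0.001,-0.003],"twist":0},{"fingers":0.6,"xyz":[0.003,-0.001,-0.003],"twist":0},{"fingers":0.8,"xyz":[0.003,-0.001,-0.003],"twist":0},{"fingers":1,"xyz":[0.003,-0.001,-0.003],"twist":0},{"fingers":1,"xyz":[0.003,-0.001,-0.003],"twist":0},{"fingers":1,"xyz":[0.003,-0.001,-0.003],"twist":0}]'; python3 - <<'E'
from h import *
import cv2
from plant import status, read_camera
goto(.4661,.0587,.2,72.05)
p=read_camera("wrist")["pixels"][:,:,::-1]
cv2.imwrite("pics/w11.png",p)
E
```

```text
t: 10.47
position: [0.4664, 0.059, 0.1043]
orientation: [3.054, 1.568, 2.738]
force: [-1.1, -0.2, 4.5]
opening: 0.0094
pos [0.4664 0.059  0.1043] shift [-0.0957 -0.0003 -0.0005] yaw_y 71.93 twist -0.0020858041381306425 t 10.47 F [-1.1 -0.2  4.5] op 0.0094 tilt [-1.0e+00  3.0e-04 -3.2e-03]
```

View pics/w11.png

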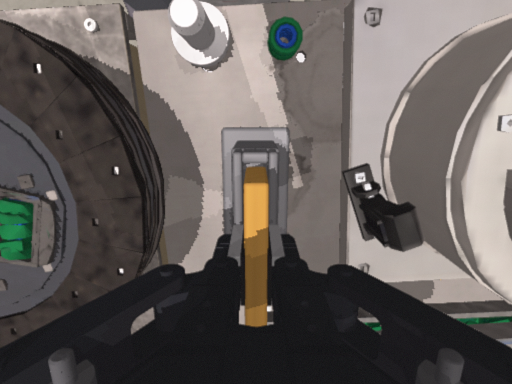

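```bash
python3 -m crank '[{"fingers":1,"xyz":[-0.015,0,0],"twist":0},{"fingers":1,"xyz":[-0.035,0,0],"twist":0},{"fingers":1,"xyz":[-0.07,0,0],"twist":0},{"fingers":1,"xyz":[-0.1,0,0],"twist":0},{"fingers":1,"xyz":[-0.1,0,0],"twist":0}]'; python3 - <<'E'
from h import *
import cv2
from plant import status, read_camera
goto(.4986,-.3113,.2,59.55)
c=read_camera("wrist");p=c["pixels"][:,:,::-1]; np.save("w12.npy",c,allow_pickle=True)
cv2.imwrite("pics/w12c.png",cv2.resize(p[140:350,200:315],None,fx=2.8,fy=2.8,interpolation=cv2.INTER_CUBIC))
cv2.imwrite("pics/w12d.png",cv2.resize(p[150:250,215:300],None,fx=6,fy=6,interpolation=cv2.INTER_CUBIC))
E
```

```text
t: 10.93
position: [0.4708, 0.0588, 0.21]
orientation: [0.458, 1.563, 0.142]
force: [2.1, 0.2, -0.5]
opening: 0.009
pos [0.4708 0.0588 0.21  ] shift [ 0.0098 -0.3433  0.1411] yaw_y 71.94 twist 0.21619402345118788 t 10.93 F [ 2.1  0.2 -0.5] op 0.009 tilt [-1.      0.0035  0.0071]
```

View pics/w12c.png

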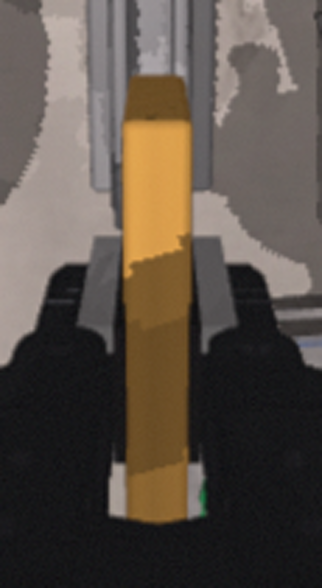

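View pics/w12d.png

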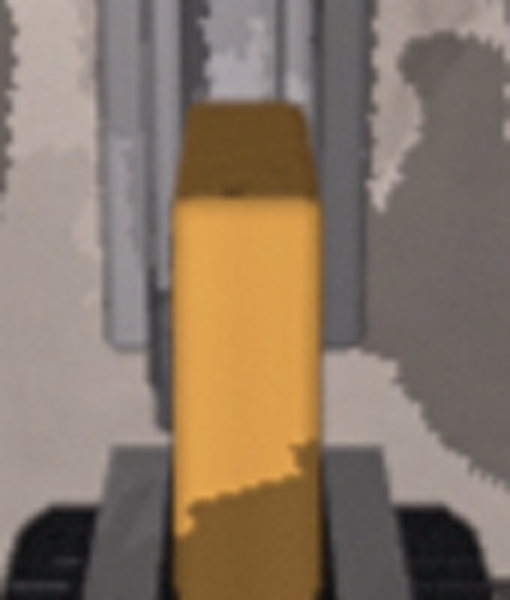

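```bash
python3 - <<'E'
from h import *
c=cam("w12.npy"); M=np.array(c["mount"])
for p,x in [((175,200),-.0117),((322,200),-.0117),((192,102),.0243),((305,102),.0243)]:
    o,d=ray(c,*unc(*p,215,150,6),M); print((o+d*(x-o[0])/d[0]).round(4))
E
```

```text
[-0.0117 -0.0041 -0.038 ]
[-0.0117  0.0053 -0.038 ]
[ 0.0243 -0.0041 -0.0375]
[ 0.0243  0.0053 -0.0375]
```

```bash
python3 -m crank '[{"fingers":1,"xyz":[-0.02,-0.02,0.004],"twist":0.0},{"fingers":1,"xyz":[-0.035,-0.05,0.01],"twist":0.02},{"fingers":1,"xyz":[-0.035,-0.083,0.018],"twist":0.04},{"fingers":1,"xyz":[-0.035,-0.116,0.026],"twist":0.06},{"fingers":1,"xyz":[-0.035,-0.15,0.034],"twist":0.08},{"fingers":1,"xyz":[-0.035,-0.185,0.042],"twist":0.11},{"fingers":1,"xyz":[-0.035,-0.22,0.05],"twist":0.14},{"fingers":1,"xyz":[-0.035,-0.25,0.066],"twist":0.16},{"fingers":1,"xyz":[-0.035,-0.28,0.085],"twist":0.18},{"fingers":1,"xyz":[-0.035,-0.31,0.105],"twist":0.2},{"fingers":1,"xyz":[-0.035,-0.33,0.124],"twist":0.216},{"fingers":1,"xyz":[-0.035,-0.34,0.138],"twist":0.216}]';python3 -m crank '[{"fingers":1,"xyz":[0,0,0],"twist":0},{"fingers":1,"xyz":[0,0,0],"twist":0}]'; python3 - <<'E'
from h import *
goto(.4986,-.3113,.15,59.55)
E
```

```text
t: 11.98
position: [0.4946, -0.31, 0.2393]
orientation: [1.312, 1.568, 0.777]
force: [0.5, 0.2, -1.3]
opening: 0.0088
t: 12.15
position: [0.4935, -0.31, 0.2364]
orientation: [2.454, 1.565, 1.918]
force: [-0.7, 0.3, -0.6]
opening: 0.0091
pos [ 0.4935 -0.31    0.2364] shift [0.0864 0.0012 0.0054] yaw_y 59.28 twist -0.004669702538357523 t 12.15 F [-0.7  0.3 -0.6] op 0.0091 tilt [-1.      0.0035 -0.0042]
```

```bash
python3 -m crank '[{"fingers":1,"xyz":[0.03,0.001,0.005],"twist":-0.005},{"fingers":1,"xyz":[0.06,0.001,0.005],"twist":-0.005},{"fingers":1,"xyz":[0.086,0.001,0.005],"twist":-0.005},{"fingers":1,"xyz":[0.086,0.001,0.005],"twist":-0.005},{"fingers":1,"xyz":[0.086,0.001,0.005],"twist":-0.005},{"fingers":1,"xyz":[0.086,0.001,0.005],"twist":-0.005},{"fingers":1,"xyz":[0.086,0.001,0.005],"twist":-0.005}]'; python3 - <<'E'
from h import *
goto(.4986,-.3113,.115,59.55)
E
```

```text
t: 12.73
position: [0.4993, -0.3117, 0.1526]
orientation: [1.752, 1.568, 1.221]
force: [1.0, -0.8, -0.3]
opening: 0.0092
pos [ 0.4993 -0.3117  0.1526] shift [ 0.0376 -0.0001 -0.0008] yaw_y 59.6 twist 0.0008906676519015999 t 12.73 F [ 1.  -0.8 -0.3] op 0.0092 tilt [-1.e+00  3.e-03 -6.e-04]
```

```bash
python3 -m crank '[{"fingers":1,"xyz":[0.015,0,-0.001],"twist":0},{"fingers":1,"xyz":[0.03,0,-0.001],"twist":0},{"fingers":1,"xyz":[0.037,0,-0.001],"twist":0},{"fingers":1,"xyz":[0.037,0,-0.001],"twist":0},{"fingers":1,"xyz":[0.037,0,-0.001],"twist":0},{"fingers":1,"xyz":[0.037,0,-0.001],"twist":0}]'; python3 - <<'E'
from h import *
import cv2
from plant import status, read_camera
goto(.4986,-.3113,.0885,59.55)
p=read_camera("wrist")["pixels"][:,:,::-1]
cv2.imwrite("pics/w13c.png",cv2.resize(p[40:300,170:345],None,fx=2.3,fy=2.3,interpolation=cv2.INTER_CUBIC))
p=read_camera("scene")["pixels"][:,:,::-1]
cv2.imwrite("pics/scene13c.png",cv2.resize(p[140:240,240:345],None,fx=6,fy=6,interpolation=cv2.INTER_CUBIC))
E
```

```text
t: 13.23
position: [0.4992, -0.3118, 0.1169]
orientation: [1.05, 1.568, 0.519]
force: [0.4, 0.1, -0.4]
opening: 0.0093
pos [ 0.4992 -0.3118  0.1169] shift [ 0.0284 -0.     -0.0008] yaw_y 59.6 twist 0.0008346600869366672 t 13.23 F [ 0.4  0.1 -0.4] op 0.0093 tilt [-1.      0.0027  0.0015]
```

View pics/w13c.png

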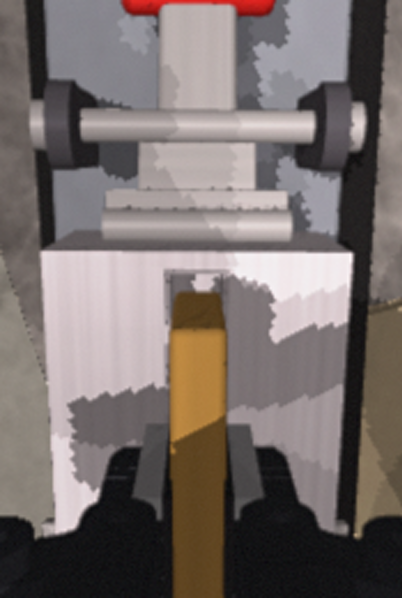

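View pics/scene13c.png

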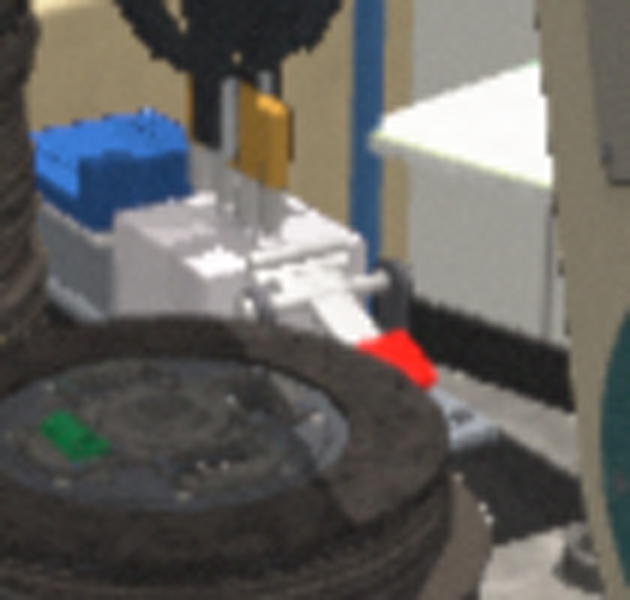

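```bash
python3 -m crank '[{"fingers":1,"xyz":[0.004,0,-0.001],"twist":0},{"fingers":1,"xyz":[0.008,0,-0.001],"twist":0},{"fingers":1,"xyz":[0.012,0,-0.001],"twist":0},{"fingers":1,"xyz":[0.014,0,-0.001],"twist":0}]'; python3 -c "
from h import *
goto(.4986,-.3113,.0885,59.55)"
```

```text
t: 13.67
position: [0.498, -0.3109, 0.102]
orientation: [1.431, 1.568, 0.901]
force: [-0.1, 0.8, -1.1]
opening: 0.0093
pos [ 0.498  -0.3109  0.102 ] shift [ 0.0135 -0.0001  0.0007] yaw_y 59.6 twist 0.0007933654059282258 t 13.67 F [-0.1  0.8 -1.1] op 0.0093 tilt [-1.0e+00  2.9e-03  4.0e-04]
```

```bash
python3 -m crank '[{"fingers":1,"xyz":[0.004,0,0.001],"twist":0},{"fingers":1,"xyz":[0.008,0,0.001],"twist":0},{"fingers":1,"xyz":[0.011,0,0.001],"twist":0},{"fingers":1,"xyz":[0.0125,0,0.001],"twist":0},{"fingers":1,"xyz":[0.0135,0,0.001],"twist":0},{"fingers":1,"xyz":[0.0135,0,0.001],"twist":0}]'; python3 -c "
from h import *
goto(.4986,-.3113,.0885,59.55)"
```

```text
t: 14.17
position: [0.4988, -0.3113, 0.0882]
orientation: [1.578, 1.568, 1.047]
force: [-0.1, -0.9, -1.8]
opening: 0.0093
pos [ 0.4988 -0.3113  0.0882] shift [-0.0003 -0.0001 -0.0001] yaw_y 59.6 twist 0.0008695543122654303 t 14.17 F [-0.1 -0.9 -1.8] op 0.0093 tilt [-1.     0.003 -0.   ]
```

Nearly home with no contact force; push gently until the spine touches the block top.

```bash
python3 -m crank '[{"fingers":1,"xyz":[0.001,0,0],"twist":0},{"fingers":1,"xyz":[0.002,0,0],"twist":0},{"fingers":1,"xyz":[0.002,0,0],"twist":0}]'; python3 - <<'E'
from h import *
import cv2
from plant import status, read_camera
goto(.4986,-.3113,.0885,59.55)
p=read_camera("scene")["pixels"][:,:,::-1]
cv2.imwrite("pics/scene14c.png",cv2.resize(p[140:240,240:345],None,fx=6,fy=6,interpolation=cv2.INTER_CUBIC))
E
```

```text
t: 14.42
position: [0.4991, -0.3115, 0.0874]
orientation: [1.271, 1.568, 0.741]
force: [-0.9, 1.2, 3.7]
opening: 0.0092
pos [ 0.4991 -0.3115  0.0874] shift [-0.0011 -0.     -0.0005] yaw_y 59.6 twist 0.0008365542232686707 t 14.42 F [-0.9  1.2  3.7] op 0.0092 tilt [-1.0e+00  2.8e-03  9.0e-04]
```

View pics/scene14c.png

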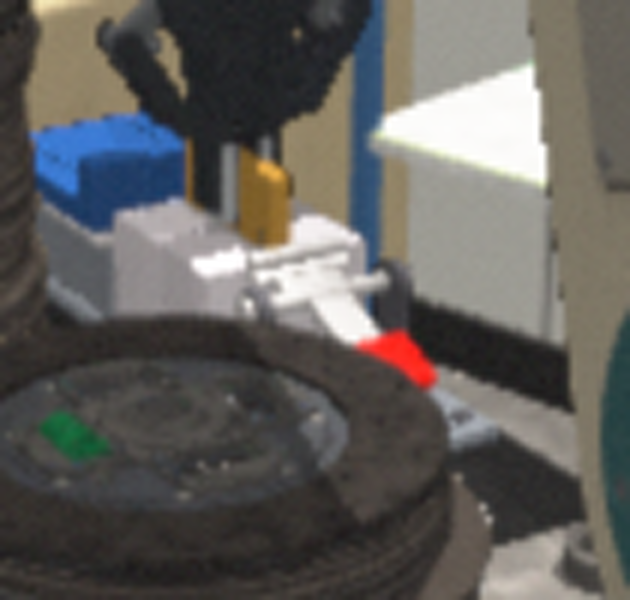

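```bash
python3 -m crank '[{"fingers":1,"xyz":[0.002,0,0],"twist":0},{"fingers":1,"xyz":[0.001,0,0],"twist":0},{"fingers":0.6,"xyz":[0,0,0],"twist":0},{"fingers":0.2,"xyz":[0,0,0],"twist":0},{"fingers":0.2,"xyz":[0,0,0],"twist":0},{"fingers":0.2,"xyz":[0,0,0],"twist":0},{"fingers":0.2,"xyz":[-0.015,0,0],"twist":0},{"fingers":0.2,"xyz":[-0.04,0,0],"twist":0},{"fingers":0.2,"xyz":[-0.08,0,0],"twist":0},{"fingers":0.2,"xyz":[-0.12,0,0],"twist":0},{"fingers":0.2,"xyz":[-0.14,0,0.03],"twist":0},{"fingers":0.2,"xyz":[-0.14,0,0.05],"twist":0}]'; python3 - <<'E'
from h import *
import cv2
from plant import status, read_camera
goto(.4986,-.3113,.0885,59.55)
p=read_camera("scene")["pixels"][:,:,::-1]
cv2.imwrite("pics/scene15c.png",cv2.resize(p[140:240,240:345],None,fx=6,fy=6,interpolation=cv2.INTER_CUBIC))
s=status.sense(); c=read_camera("wrist"); c["T"]=wristT(c,s); np.save("w15.npy",c,allow_pickle=True)
p=c["pixels"][:,:,::-1]
cv2.imwrite("pics/w15c.png",cv2.resize(p[50:260,185:325],None,fx=2.8,fy=2.8,interpolation=cv2.INTER_CUBIC))
E
```

```text
t: 15.47
position: [0.5458, -0.3399, 0.2348]
orientation: [0.086, 1.557, -0.445]
force: [0.4, -0.3, 0.4]
opening: 0.034
pos [ 0.5458 -0.3399  0.2348] shift [ 0.1455  0.0006 -0.0572] yaw_y 59.59 twist 0.0007302613449169382 t 15.47 F [ 0.4 -0.3  0.4] op 0.034 tilt [-0.9999  0.0012  0.0138]
```

View pics/scene15c.png

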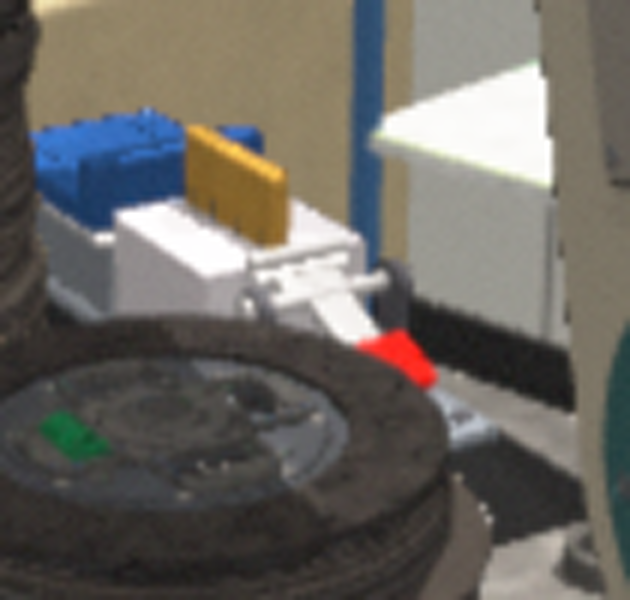

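View pics/w15c.png

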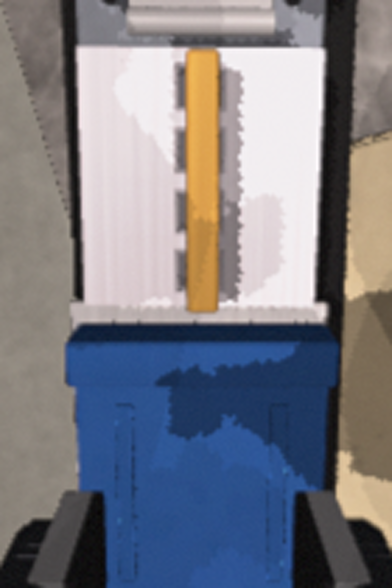

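```bash
python3 - <<'E'
from h import *
from plant import status
c=cam("w15.npy"); T=c["T"]; D=lambda x,y:unc(x,y,185,50,2.8)
u=np.array([np.cos(np.radians(-30.45)),np.sin(np.radians(-30.45))]); v=np.array([-u[1],u[0]]); b=np.array([.4986,-.3113])
S=[onz(c,*D(*p),.100,T)[:2] for p in [(187,50),(218,50),(217,312),(187,312)]]
q=np.mean(S,0)-b; d=(S[2]+S[3]-S[0]-S[1])/2; print("comb",q@u,q@v,np.degrees(np.arctan2(d[1],d[0])),np.linalg.norm(d))
Q=[onz(c,*D(*p),.086,T)[:2] for p in [(66,342),(338,342)]]; q=np.mean(Q,0)-b; print("lid",q@u+.0605,q@v)
E
```

```text
comb 0.0003197018857904361 0.0007199709956466953 -30.47094533324693 0.07476751556245324
lid 0.11071919015426215 0.0007924684115779304
```

Both are within tolerance, so I'm handing in.

```bash
python3 -m crank '[{"fingers":0.2,"xyz":[-0.02,0,0],"twist":0},{"fingers":0.2,"xyz":[-0.02,0,0],"twist":0}]'; python3 -c "
from plant import robot
print(robot.close_job())"
```

```text
t: 15.73
position: [0.546, -0.3402, 0.2515]
orientation: [0.146, 1.56, -0.384]
force: [1.0, -0.2, 0.5]
opening: 0.0337
the job is handed in; nothing more can be done
None
```

I finished the whole task and handed the job in at about 15.7 s of the 66 s allowed. The hand-in gave no verdict.

- **Lever and lid:** I pressed the pad until it met its stop, at about 26 N. The pictures then showed the lid's front rail raised. I pushed the lid straight back at the rail until it dropped onto the rest.
- **Comb:** I gripped it across its spine, carried it over and lowered all four teeth into the slots. The only resistance was about 4 N when the spine reached the block top. I then let go and backed off.

| Last check (wrist picture, measured from the block centre) | Measured | Limit |
|---|---|---|
| Lid, behind the block centre | 110.7 mm | 97 to 116 mm |
| Lid, sideways | 0.8 mm | 12 mm |
| Comb, along x | 0.3 mm | 4 mm (horizontal distance) |
| Comb, along y | 0.7 mm | 4 mm (horizontal distance) |
| Comb angle to the block | under 0.1° | about 5.7° |

The scene picture shows the lid flat, the comb upright and seated, and the gripper clear of both.

No check failed. The early top-camera estimates of the lid and comb differed from the wrist camera's by 2 to 4 mm, and I used the wrist values. I judged how far the lever went down and the seating height from force, tool height and pictures, not from a direct reading.

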